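# Tighten the retaining ring of a round lamp with a pin spanner

### The arm

A 6-joint arm with a two-finger parallel gripper is mounted at the origin on the work surface. World frame = base frame: x ahead of the robot, y to its left, z up, the work surface at z = 0. Lengths are in m, angles in rad, forces in N, time in s.
With the tool pointing down it reaches from about 0.375 to 0.9 m from the base axis. Payload 3.1 kg.
Tool frame: the origin (TCP) lies midway between the tips of the shut fingers; the grasp point (between the pads) lies 19 mm behind it (manip.grasp_offset is the distance from the TCP to the grasp point, in m); z points along the fingers, y is the line along which they close (so a half turn about z gives the same grasp; the last joint's range is limited). The gripper opens to 85 mm and grips with 20 to 120 N. Pads are 22 mm wide; open, the fingers measure 114 mm over their backs; the gripper's body (76 mm by 85 mm) begins 54 mm behind the grasp point. The pads swing forward as they close: fully open they stand 13 mm farther back than shut.
Start: joints at [-1.429, 0.527, 1.433, -0, 1.181, -0.178], TCP at [0.197, -0.593, 0.231] pointing down, gripper open.
Joint ranges: [-3.08, 3.08], [-0.75, 2.2], [0.22, 2.44], [-1.43, 4.57], [0, 2.65], [-2.85, 2.85]. Speed limits (rad/s): [2.79, 2.79, 3.14, 3.14, 3.14, 3.14].

### API

Orientations are given as a unit quaternion [x, y, z, w].
In Python, from station import sensors, cams, order, manip gives the robot as it stands.
- The arm moves only by the tool move_arm, never from a script. Its argument "targets" is a list of rows, each an object of numbers: "dx", "dy", "dz": the shift along the world's x, y, z normalised to -1 to 1, where 1 is 25 mm; "rx", "ry", "rz": the turn, a rotation vector about the world's x, y, z normalised to -1 to 1, where 1 is 30 degrees. A call has exactly 10 rows; each row shifts and turns the commanded pose from where the row before left it; what a row does not reach is not made up. A row lasts 1/8 s, in which the tool goes at most 62.5 mm and 10.7 degrees, less where a joint would pass 70% of its speed; a pose out of reach is approached as far as the arm can. A call with a number of a shift or a turn outside -1 to 1 is refused whole. A call with a gripper value outside its range is refused whole. "claw" is the opening in per cent of the stroke, from 0 (shut) to 100 (fully open), set as the call begins (left out, the last holds). The fingers move at their own pace and stop on an object; "newtons" is the grip in N (left out, the last holds). Time passes only in rows, so rows that do not move let the fingers close, or fill a call up. It gives the time, the measured TCP pose, the force, the opening and the grip force at its end, in the units of the state.
- sensors.sense(): the state, without advancing time (a new reading comes with each control period).
- cams.snapshot(name): name is "side" or "top"; returns the picture (480x640x3 uint8, red, green, blue); there is no depth.
- cams.camera_model(name): a dict with "fx", "fy", "cx", "cy" (pixels), "distortion" ([k1, k2, p1, p2, k3] as OpenCV has them; the pictures are not rectified), "extrinsics" (4x4, takes a point from world to camera coordinates). Camera axes: x right, y down, z forward; pixel columns grow to the right and rows downward; lengths in m; the calibration is good to about 2 mm. A picture is of the moment at which its call begins. camera_model takes no time and is no camera call.
- order.sign_off(): hands the job in; it is judged then, once.
The state is a dict: "t": time; "q": joint angles; "qd": joint speeds; "tau": joint torques, N m; "tcp_pos": TCP position; "tool_rot": TCP orientation; "force": force on the tool from outside, world axes, zero at the start; "ft_torque": the same for the moment, N m; "finger_gap": opening from 0.0 (shut) to 1.0 (fully open); "gripper_force": force on a finger pad.
Only numpy, scipy, OpenCV 4.12 (cv2) and the standard library are available. Lean on these libraries where they do the work, as an engineer would, in place of code of your own. Each camera call takes 0.05 s, during which the arm holds its last target. There are 200 camera calls.

### The job

Take the pin spanner from its wooden rest, set both its pins fully into the two holes of the aluminium ring on the round lamp, and turn the ring clockwise (seen from above) with it until it comes to its stop. Work gently, bearing on the ring with well under 30 N, and do not touch the ring with the gripper. Then put the spanner back upright in the groove of its rest, let go, and leave the stapler, calculator and carton where they are.

Things in the scene. Friction and masses are not known exactly. Their poses are not given: they have to be found in the camera images.
- lamp: Round lamp lying face up, fixed on a 180 x 180 x 12 mm plywood board; grey cable-entry block (30 mm wide) at its +x side. Origin: centre of the board's underside, on the table; z up, the lamp's axis. Black housing 126 mm across, grey rim (radius 58 to 63 mm) 50 mm above the table. In it the flat aluminium ring, 8 mm above the rim: outer radius 55, inner 22, thickness 10 mm, a white disc in its middle.
- lamp_face (a point): Centre of the ring's top face, 58 mm above the table when unpressed; axes as the lamp's. Two round through holes in the ring, 10 mm across, 1 mm chamfer, lie opposite each other, each 36 mm from this axis. Their direction is not measured: the line through them starts within 0.67 rad either way of the lamp's y axis (look or feel for it).
- ring_gasket (a point): Point on the lamp's axis under the ring, 44 mm above the table: a foam gasket on which ring and disc float. They give downwards about 1 mm for each 3 N after the first 1.5 N, at most 3 mm, and spring back. They also twist on it, about 0.17 rad for each N m (ring friction or stop), and spring back when let go; the ring's reading leaves this twist out.
- ring (a joint): How far the ring is screwed in, rad: grows as it turns clockwise seen from above; stop at 1.75 (tight). Starts between 0.7 and 1.0. It counts from the thread's start, which differs from lamp to lamp, so it does not tell where the holes are. Friction of about 0.28 N m holds the ring: pins sliding on its face under less than about 8 N do not drag it along.
- spanner: Pin spanner, about 0.2 kg, upright, pins down. Origin: midway between the pin tips; z up along the handle, x along the bar. Dark steel bar 86 (x) by 16 (y) mm, z from 8 to 16 mm. On its middle a black handle block, 30 (x) by 14 (y) mm, z from 16 to 68 mm: grip it across its 14 mm. Same after a half turn. With the pins fully in, the bar lies on the ring and the pin tips are 50 mm above the table.
- pin_a (a point): Tip of the steel pin at the spanner's x = +36 mm. The pin is 7 mm across, 8 mm long below the bar, with a chamfered tip. Axes as the spanner's.
- pin_b (a point): Tip of the like pin at the spanner's x = -36 mm. Axes as the spanner's.
- rest: Wooden rest of the spanner, fixed. Origin: centre of its underside, on the table; x along the groove, z up. Foot 110 (x) by 70 (y) by 6 mm; on it a block 50 mm long (x) with a groove 21 mm wide between two lips (tops at 30 mm), floor at 24 mm above the table. The spanner's bar lies in the groove along x, pins hanging past the block's ends, its origin 16 mm above the rest's.
- stapler: Red stapler, 135 x 34 x 40 mm, loose. Origin: centre of its underside, x along it. Not to be moved.
- calculator: Black desk calculator, 150 x 100 x 20 mm, loose. Origin: centre of its underside. Not to be moved.
- carton: White and orange bulb carton, 70 x 70 x 90 mm, loose. Origin: centre of its underside. Not to be moved.
Not all that is in view belongs to the job. Leave any orange look-alike of the rest alone.

How it is judged:
By the outcome, as a careful person would: the job done as asked, in the order asked, and still so for the second after the job is handed in, with the robot touching nothing.
It also fails if it takes over 58 s, if anything falls off the work surface, if the arm or the gripper's body presses on something with over 40 N, if the wrist force passes 120 N, or if a joint passes its speed limit or range.

## Working session

There is one attempt and no reset: what is moved stays moved. The work goes in short steps, Python scripts to look and compute and a tool call to move; the robot and the scene stay as the last step left them, time stands still between calls to the robot, and variables do not carry over. Pictures are saved under pics/ and viewed, at most 10 in all, crops included, and the job is handed in when it is done.

Besides the shell and the picture viewer there is one more tool, called after ">>>" in YAML: its name, and indented under it one key for each argument. move_arm: Moves the arm, as the interface text tells. Scaled input: -1 to 1 covers 25 mm each way for a shift and 30 degrees each way for a turn. Its arguments: {"type":"object","properties":{"targets":{"type":"array"},"claw":{"type":"number"},"newtons":{"type":"number"}},"required":["targets"]}

```bash
mkdir -p pics
cat > h.py <<'E'
import numpy as np, cv2
from station import sensors, cams, order, manip
def snap(n,f=None):
    im=cams.snapshot(n)
    if f: cv2.imwrite('pics/'+f,im[:,:,::-1])
    return im
def cam(n):
    m=cams.camera_model(n);K=np.array([[m['fx'],0,m['cx']],[0,m['fy'],m['cy']],[0,0,1.]]);return K,np.array(m['distortion'],float),np.array(m['extrinsics'],float)
def rays(n,px):
    K,d,E=cam(n);u=cv2.undistortPoints(np.array(px,float).reshape(-1,1,2),K,d).reshape(-1,2)
    R,t=E[:3,:3],E[:3,3];return -R.T@t,np.c_[u,np.ones(len(u))]@R
def onz(n,px,z):
    c,r=rays(n,px);return c+r*((z-c[2])/r[:,2])[:,None]
def tri(pa,pb,na='top',nb='side'):
    c1,r1=rays(na,[pa]);c2,r2=rays(nb,[pb]);r1=r1[0];r2=r2[0]
    s=np.linalg.lstsq(np.c_[r1,-r2],c2-c1,rcond=None)[0];A=c1+s[0]*r1;B=c2+s[1]*r2;return (A+B)/2,np.linalg.norm(A-B)
def proj(n,P):
    K,d,E=cam(n);return cv2.projectPoints(np.array(P,float).reshape(-1,3),cv2.Rodrigues(E[:3,:3])[0],E[:3,3],K,d)[0].reshape(-1,2)
E
python3 - <<'E'
from h import *
snap('top','t0.png');snap('side','s0.png')
for n in('top','side'):
    K,d,E=cam(n);print(n,K[0,0],d,(-E[:3,:3].T@E[:3,3]).round(3),E[2,:3].round(2))
s=sensors.sense();print(s);print(manip.grasp_offset)
E
```

```text
top 584.408357311782 [-0.08065605  0.          0.          0.          0.        ] [ 0.25  -0.017  1.505] [ 0.2   0.01 -0.98]
side 458.4620253662483 [-0.04518669  0.          0.          0.          0.        ] [0.015 0.683 0.867] [ 0.46 -0.58 -0.67]
{'t': 0.1, 'q': array([-1.42953188e+00,  5.28388407e-01,  1.43379649e+00, -1.18206444e-05,
        1.18143036e+00, -1.78509677e-01]), 'qd': array([ 0.00107245, -0.00129106, -0.00342768, -0.00032672, -0.00061312,
       -0.00022269]), 'tau': array([-1.46190978e-04, -4.43303061e+01, -1.78586537e+01, -1.88193344e-04,
        3.86827844e-03,  1.20693036e-05]), 'tcp_pos': array([ 0.19639407, -0.59264138,  0.23041505]), 'tool_rot': array([ 9.87244407e-01,  1.59208849e-01,  1.33672585e-05, -1.01122699e-03]), 'force': array([ 0.3040853 , -0.02990113,  0.34296069]), 'ft_torque': array([-0.01735698,  0.01606826, -0.01979622]), 'gripper_force': 0.0, 'finger_gap': 0.9993958470385796}
0.0187
```

View pics/t0.png

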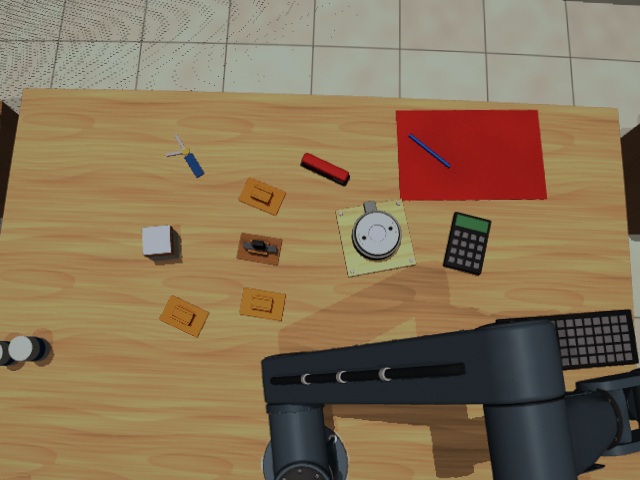

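View pics/s0.png

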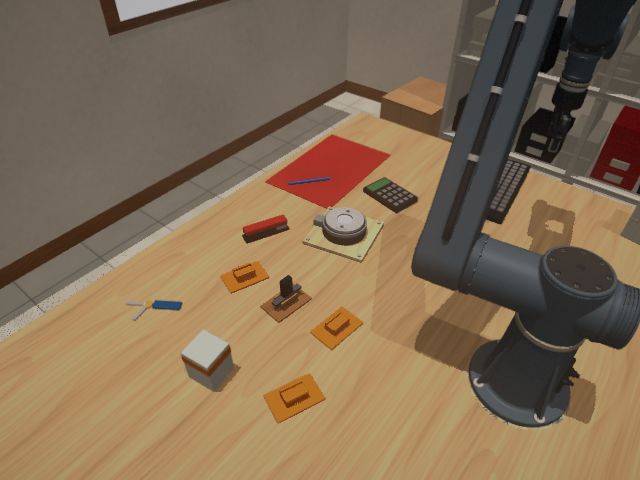

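The true rest, which is brown and holds the spanner, is at top (260,248) / side (287,300). The orange look-alikes are at top (262,196), (184,315), (263,304) and side (245,275), (337,327), (295,395). The lamp is at top (377,235) / side (345,222), with dark holes near (362,238) and (390,230). Next is one close crop montage to confirm this.

Run:
```python
from h import *
t=cv2.imread('pics/t0.png');s=cv2.imread('pics/s0.png')
c=lambda im,x,y,w=66,h=50:cv2.resize(im[y:y+h,x:x+w],(396,300),interpolation=cv2.INTER_CUBIC)
m=np.vstack([np.hstack([c(t,227,223),c(t,344,212)]),np.hstack([c(s,254,268),c(s,310,196)])])
cv2.imwrite('pics/m0.png',m)
```

```text
(no output)
```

View pics/m0.png

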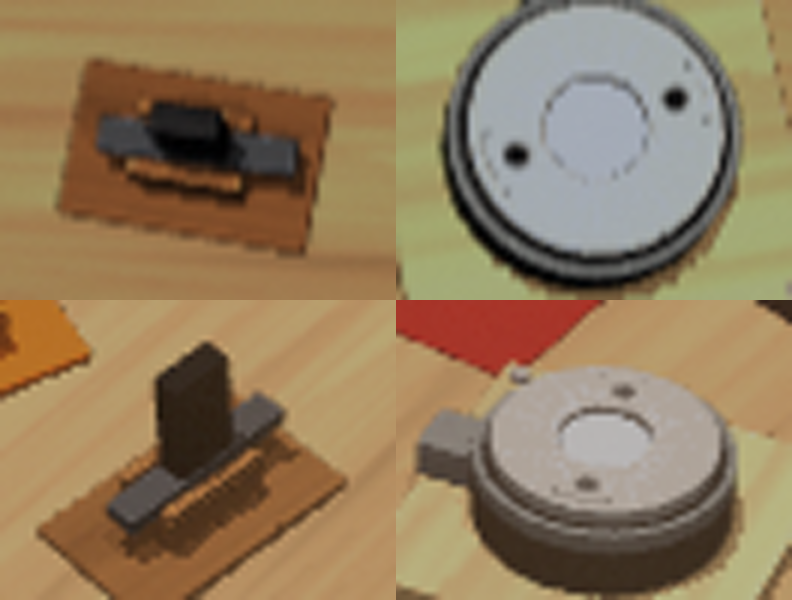

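The crops confirm it: the dark spanner stands in the brown rest, with its handle top at about top (258,242.5) / side (286,279). The ring holes are at top (364,238), (390.5,228) and side (342,226.5), (348,211). Now I'll triangulate.

```bash
cat >> h.py <<'E'
def dark(im,p,r=3):
    x,y=np.round(p).astype(int);g=im[y-r:y+r+1,x-r:x+r+1].astype(float).sum(2)
    w=np.clip(np.median(g)-0.15*np.median(g)-g,0,None);Y,X=np.mgrid[y-r:y+r+1,x-r:x+r+1];return np.array([(w*X).sum(),(w*Y).sum()])/w.sum()
E
python3 - <<'E'
from h import *
t=cv2.imread('pics/t0.png');s=cv2.imread('pics/s0.png')
ha=dark(t,(364,237.8));hb=dark(t,(390.5,228.3));sa=dark(s,(341.8,226.5),2);sb=dark(s,(348.2,211.2),2)
print(ha,hb,sa,sb)
for a,b in((ha,sa),(hb,sb)):print('hole tri',tri(a,b))
A,B=onz('top',[ha,hb],.0565);C=onz('side',[sa,sb],.0565)
print(A,B,C,'d',np.linalg.norm(A-B),'mid',(A+B)/2,C.mean(0),'ang',np.degrees(np.arctan2(*(A-B)[[1,0]])),np.degrees(np.arctan2(*(C[0]-C[1])[[1,0]])))
# ring outline: bright mask in top
T=lambda x,y,ox,oy:((x+.5)/6-.5+ox,(y+.5)/6-.5+oy)
print('handle top tri',tri(T(186,117,227,223),T(193,67,254,268)))
bt=[T(97,135,227,223),T(298,158,227,223)];P=onz('top',bt,.032);print('bar',P,np.linalg.norm(P[0]-P[1]),P.mean(0),np.degrees(np.arctan2(*(P[0]-P[1])[[1,0]])))
bs=[T(118,217,254,268),T(272,105,254,268)];Q=onz('side',bs,.032);print('bar side',Q,np.linalg.norm(Q[0]-Q[1]),Q.mean(0),np.degrees(np.arctan2(*(Q[0]-Q[1])[[1,0]])))
# rest foot: brown mask
hsv=cv2.cvtColor(t[223:273,227:293],cv2.COLOR_BGR2HSV)
f=[T(*p,227,223) for p in((85,60),(330,97),(305,253),(57,210))]
F=onz('top',f,.006);print('foot',F.round(4),F.mean(0),[np.linalg.norm(F[i]-F[i-1]).round(4) for i in range(4)])
d=(F[0]+F[3]-F[1]-F[2])/2;print(np.degrees(np.arctan2(d[1],d[0])))
f=[T(*p,254,268) for p in((345,183),(38,232))]
print('foot side diag',onz('side',f,.006))
# ring outer by bright mask top & side
for n,im,z,o in(('top',t,.058,(377,233)),('side',s,.058,(345,219))):
    pts=[]
    g=cv2.cvtColor(im,cv2.COLOR_BGR2GRAY).astype(np.float32)
    for a in np.radians(np.arange(0,360,5)):
        c0=onz(n,[o],z)[0]; rr=np.arange(.045,.062,.0005)
        q=proj(n,[c0+[r*np.cos(a),r*np.sin(a),0] for r in rr]).astype(np.float32)
        v=cv2.remap(g,q[:,:1],q[:,1:],cv2.INTER_LINEAR)[:,0];k=np.argmin(np.gradient(v));pts.append((c0+[rr[k]*np.cos(a),rr[k]*np.sin(a),0])[:2])
    pts=np.array(pts)
    for _ in range(4):
        X=np.linalg.lstsq(np.c_[2*pts,np.ones(len(pts))],(pts**2).sum(1),rcond=None)[0];R=np.sqrt(X[2]+X[0]**2+X[1]**2)
        e=np.abs(np.hypot(*(pts-X[:2]).T)-R);pts=pts[e<max(.001,2*np.median(e))]
    print('ring',n,X[:2],R,len(pts))
E
```

```text
[363.57595208 237.40204169] [390.09836835 228.03357202] [341.31830968 226.27748953] [347.58774184 210.82633011]
hole tri (array([ 0.56311205, -0.12797298,  0.05551104]), np.float64(0.0008589817738316574))
hole tri (array([ 0.58980092, -0.19513923,  0.05584599]), np.float64(0.0012832886877790334))
[ 0.56329239 -0.12771335  0.0565    ] [ 0.59023899 -0.19479042  0.0565    ] [[ 0.56201838 -0.1271061   0.0565    ]
 [ 0.58869876 -0.19460451  0.0565    ]] d 0.07228729403794379 mid [ 0.57676569 -0.16125188  0.0565    ] [ 0.57535857 -0.16085531  0.0565    ] ang 111.88661380690225 111.56760806783556
handle top tri (array([0.53511051, 0.13700321, 0.08148749]), np.float64(0.0020610961818641827))
bar [[0.53666034 0.180656   0.032     ]
 [0.529902   0.09388621 0.032     ]] 0.08703258732089104 [0.53328117 0.1372711  0.032     ] 85.54633041967358
bar side [[0.53606771 0.18286685 0.032     ]
 [0.52702486 0.09830576 0.032     ]] 0.08504323075303102 [0.53154628 0.1405863  0.032     ] 83.8960653185139
foot [[0.575  0.1915 0.006 ]
 [0.5625 0.0832 0.006 ]
 [0.4931 0.0907 0.006 ]
 [0.5079 0.1995 0.006 ]] [0.53461713 0.14122934 0.006     ] [np.float64(0.0676), np.float64(0.109), np.float64(0.0698), np.float64(0.1098)]
82.83909893204873
foot side diag [[0.49110635 0.0950808  0.006     ]
 [0.5724384  0.19356022 0.006     ]]
ring top [ 0.57556425 -0.16090812] 0.054090228663869096 61
ring side [ 0.57429391 -0.15878694] 0.053899465450247847 50
```

Holes: mid-point (0.576,-0.161), line at 111.7°, spacing 72.3 mm (should be 72), height about 56–58 mm. Spanner: centre (0.533,0.139), bar line about 84°, handle top at 81.5 mm (should be 84). These all fit the description, so I'm moving above the spanner.

>>> move_arm:
  targets:
    - {"dx": 0.45,"dy": 0.976,"rz": 0.073}
    - {"dx": 0.45,"dy": 0.976,"rz": 0.073}
    - {"dx": 0.45,"dy": 0.976,"rz": 0.073}
    - {"dx": 0.45,"dy": 0.976,"rz": 0.073}
    - {"dx": 0.45,"dy": 0.976,"rz": 0.073}
    - {"dx": 0.45,"dy": 0.976,"rz": 0.073}
    - {"dx": 0.45,"dy": 0.976,"rz": 0.073}
    - {"dx": 0.45,"dy": 0.976,"rz": 0.073}
    - {"dx": 0.45,"dy": 0.976,"rz": 0.073}
    - {"dx": 0.45,"dy": 0.976,"rz": 0.073}
  claw: 60

```text
schema error: expected keys dx, dy, dz, rx, ry, rz
```

>>> move_arm:
  targets:
    - {"dx": 0.45,"dy": 0.976,"rz": 0.073}
    - {"dx": 0.45,"dy": 0.976,"rz": 0.073}
    - {"dx": 0.45,"dy": 0.976,"rz": 0.073}
    - {"dx": 0.45,"dy": 0.976,"rz": 0.073}
    - {"dx": 0.45,"dy": 0.976,"rz": 0.073}
    - {"dx": 0.45,"dy": 0.976,"rz": 0.073}
    - {"dx": 0.45,"dy": 0.976,"rz": 0.073}
    - {"dx": 0.45,"dy": 0.976,"rz": 0.073}
    - {"dx": 0.45,"dy": 0.976,"rz": 0.073}
    - {"dx": 0.45,"dy": 0.976,"rz": 0.073}

```text
schema error: expected keys dx, dy, dz, rx, ry, rz
```

>>> move_arm:
  targets:
    - {"dx": 0.45,"dy": 0.976,"rz": 0.073}
    - {"dx": 0.45,"dy": 0.976,"rz": 0.073}
    - {"dx": 0.45,"dy": 0.976,"rz": 0.073}
    - {"dx": 0.45,"dy": 0.976,"rz": 0.073,"dz": -0.4}
    - {"dx": 0.45,"dy": 0.976,"rz": 0.073,"dz": -0.4}
    - {"dx": 0.45,"dy": 0.976,"rz": 0.073,"dz": -0.4}
    - {"dx": 0.45,"dy": 0.976,"rz": 0.073,"dz": -0.4}
    - {"dx": 0.45,"dy": 0.976,"rz": 0.073,"dz": -0.4}
    - {"dx": 0.45,"dy": 0.976,"rz": 0.073,"dz": -0.4}
    - {"dx": 0.45,"dy": 0.976,"rz": 0.073,"dz": -0.4}

```text
schema error: expected keys dx, dy, dz, rx, ry, rz
```

```bash
cat >> h.py <<'E'
from scipy.spatial.transform import Rotation as Ro
def st():
    s=sensors.sense();R=Ro.from_quat(s['tool_rot']).as_matrix()
    print('t',round(s['t'],2),'p',s['tcp_pos'].round(4),'yang',np.degrees(np.arctan2(R[1,1],R[0,1])).round(2),'tilt',R[:2,2].round(4),'F',s['force'].round(2),'T',s['ft_torque'].round(3),'gap',round(s['finger_gap'],3),'g',round(s['gripper_force'],1),'q6',s['q'][5].round(2))
    return s
E
python3 - <<'E'
from h import *
st()
t=snap('top');s=snap('side')
c=lambda im,x,y,w=66,h=50:cv2.resize(im[y:y+h,x:x+w,::-1],(396,300),interpolation=cv2.INTER_CUBIC)
cv2.imwrite('pics/m1.png',np.hstack([c(t,227,213),c(s,254,248)]))
E
```

```text
t 0.1 p [ 0.1964 -0.5926  0.2304] yang -71.68 tilt [-0.0003  0.002 ] F [ 0.3  -0.03  0.34] T [-0.017  0.016 -0.02 ] gap 0.999 g 0.0 q6 -0.18
```

All six keys are required in each row.

>>> move_arm:
  targets:
    - {"dx": 0.45,"dy": 0.976,"dz": 0,"rx": 0,"ry": 0,"rz": 0.073}
    - {"dx": 0.45,"dy": 0.976,"dz": 0,"rx": 0,"ry": 0,"rz": 0.073}
    - {"dx": 0.45,"dy": 0.976,"dz": 0,"rx": 0,"ry": 0,"rz": 0.073}
    - {"dx": 0.45,"dy": 0.976,"dz": 0,"rx": 0,"ry": 0,"rz": 0.073}
    - {"dx": 0.45,"dy": 0.976,"dz": 0,"rx": 0,"ry": 0,"rz": 0.073}
    - {"dx": 0.45,"dy": 0.976,"dz": 0,"rx": 0,"ry": 0,"rz": 0.073}
    - {"dx": 0.45,"dy": 0.976,"dz": 0,"rx": 0,"ry": 0,"rz": 0.073}
    - {"dx": 0.45,"dy": 0.976,"dz": 0,"rx": 0,"ry": 0,"rz": 0.073}
    - {"dx": 0.45,"dy": 0.976,"dz": 0,"rx": 0,"ry": 0,"rz": 0.073}
    - {"dx": 0.45,"dy": 0.976,"dz": 0,"rx": 0,"ry": 0,"rz": 0.073}
  claw: 60

```text
t: 1.45
tcp_pos: [0.3096, -0.3478, 0.2314]
tool_rot: [0.939, 0.345, 0.0, 0.0]
force: [-0.1, 0.3, 0.4]
finger_gap: 0.599
gripper_force: 0.0
```

>>> move_arm:
  targets:
    - {"dx": 0.45,"dy": 0.976,"dz": 0,"rx": 0,"ry": 0,"rz": 0.073}
    - {"dx": 0.45,"dy": 0.976,"dz": 0,"rx": 0,"ry": 0,"rz": 0.073}
    - {"dx": 0.45,"dy": 0.976,"dz": 0,"rx": 0,"ry": 0,"rz": 0.073}
    - {"dx": 0.45,"dy": 0.976,"dz": 0,"rx": 0,"ry": 0,"rz": 0.073}
    - {"dx": 0.45,"dy": 0.976,"dz": 0,"rx": 0,"ry": 0,"rz": 0.073}
    - {"dx": 0.45,"dy": 0.976,"dz": 0,"rx": 0,"ry": 0,"rz": 0.073}
    - {"dx": 0.45,"dy": 0.976,"dz": 0,"rx": 0,"ry": 0,"rz": 0.073}
    - {"dx": 0.45,"dy": 0.976,"dz": 0,"rx": 0,"ry": 0,"rz": 0.073}
    - {"dx": 0.45,"dy": 0.976,"dz": 0,"rx": 0,"ry": 0,"rz": 0.073}
    - {"dx": 0.45,"dy": 0.976,"dz": 0,"rx": 0,"ry": 0,"rz": 0.073}

```text
t: 2.7
tcp_pos: [0.4217, -0.1038, 0.2314]
tool_rot: [0.856, 0.517, 0.0, 0.0]
force: [0.6, 0.2, 0.1]
finger_gap: 0.596
gripper_force: 0.0
```

>>> move_arm:
  targets:
    - {"dx": 0.45,"dy": 0.976,"dz": 0,"rx": 0,"ry": 0,"rz": 0.073}
    - {"dx": 0.45,"dy": 0.976,"dz": 0,"rx": 0,"ry": 0,"rz": 0.073}
    - {"dx": 0.45,"dy": 0.976,"dz": 0,"rx": 0,"ry": 0,"rz": 0.073}
    - {"dx": 0.45,"dy": 0.976,"dz": -0.4,"rx": 0,"ry": 0,"rz": 0.073}
    - {"dx": 0.45,"dy": 0.976,"dz": -0.4,"rx": 0,"ry": 0,"rz": 0.073}
    - {"dx": 0.45,"dy": 0.976,"dz": -0.4,"rx": 0,"ry": 0,"rz": 0.073}
    - {"dx": 0.45,"dy": 0.976,"dz": -0.4,"rx": 0,"ry": 0,"rz": 0.073}
    - {"dx": 0.45,"dy": 0.976,"dz": -0.4,"rx": 0,"ry": 0,"rz": 0.073}
    - {"dx": 0.45,"dy": 0.976,"dz": -0.4,"rx": 0,"ry": 0,"rz": 0.073}
    - {"dx": 0.45,"dy": 0.976,"dz": -0.4,"rx": 0,"ry": 0,"rz": 0.073}

```text
t: 3.95
tcp_pos: [0.5339, 0.1402, 0.161]
tool_rot: [0.742, 0.67, 0.0, 0.0]
force: [0.6, 0.4, 0.4]
finger_gap: 0.599
gripper_force: 0.0
```

Run:
```python
from h import *
t=snap('top');s=snap('side');st()
c=lambda im,x,y,w=66,h=50:cv2.resize(im[y:y+h,x:x+w,::-1],(396,300),interpolation=cv2.INTER_CUBIC)
cv2.imwrite('pics/m1.png',np.hstack([c(t,227,213),c(s,254,248)]))
```

```text
t 4.05 p [0.534  0.1411 0.1604] yang -5.77 tilt [-0.0005  0.0005] F [ 0.22 -0.36  0.01] T [-0.019  0.031  0.043] gap 0.596 g 0.0 q6 0.16
```

View pics/m1.png

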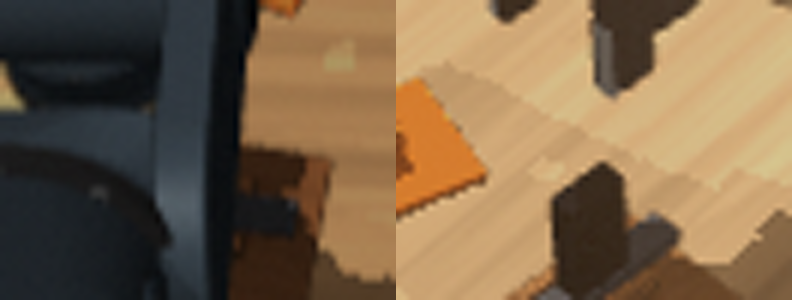

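The picture shows the handle centred between the two fingers. I'm descending and gripping.

>>> move_arm:
  targets:
    - {"dx": 0,"dy": -0.08,"dz": -0.65,"rx": 0,"ry": 0,"rz": 0}
    - {"dx": 0,"dy": 0,"dz": -0.65,"rx": 0,"ry": 0,"rz": 0}
    - {"dx": 0,"dy": 0,"dz": -0.65,"rx": 0,"ry": 0,"rz": 0}
    - {"dx": 0,"dy": 0,"dz": -0.65,"rx": 0,"ry": 0,"rz": 0}
    - {"dx": 0,"dy": 0,"dz": -0.65,"rx": 0,"ry": 0,"rz": 0}
    - {"dx": 0,"dy": 0,"dz": -0.6,"rx": 0,"ry": 0,"rz": 0}
    - {"dx": 0,"dy": 0,"dz": -0.5,"rx": 0,"ry": 0,"rz": 0}
    - {"dx": 0,"dy": 0,"dz": -0.2,"rx": 0,"ry": 0,"rz": 0}
    - {"dx": 0,"dy": 0,"dz": 0,"rx": 0,"ry": 0,"rz": 0}
    - {"dx": 0,"dy": 0,"dz": 0,"rx": 0,"ry": 0,"rz": 0}

```text
t: 5.3
tcp_pos: [0.5344, 0.1368, 0.048]
tool_rot: [0.743, 0.669, 0.0, 0.0]
force: [-0.1, 0.2, -0.2]
finger_gap: 0.598
gripper_force: 0.0
```

>>> move_arm:
  targets:
    - {"dx": 0,"dy": 0,"dz": 0,"rx": 0,"ry": 0,"rz": 0}
    - {"dx": 0,"dy": 0,"dz": 0,"rx": 0,"ry": 0,"rz": 0}
    - {"dx": 0,"dy": 0,"dz": 0,"rx": 0,"ry": 0,"rz": 0}
    - {"dx": 0,"dy": 0,"dz": 0,"rx": 0,"ry": 0,"rz": 0}
    - {"dx": 0,"dy": 0,"dz": 0,"rx": 0,"ry": 0,"rz": 0}
    - {"dx": 0,"dy": 0,"dz": 0,"rx": 0,"ry": 0,"rz": 0}
    - {"dx": 0,"dy": 0,"dz": 0,"rx": 0,"ry": 0,"rz": 0}
    - {"dx": 0,"dy": 0,"dz": 0,"rx": 0,"ry": 0,"rz": 0}
    - {"dx": 0,"dy": 0,"dz": 0,"rx": 0,"ry": 0,"rz": 0}
    - {"dx": 0,"dy": 0,"dz": 0,"rx": 0,"ry": 0,"rz": 0}
  claw: 0
  newtons: 70

```text
t: 6.55
tcp_pos: [0.5344, 0.1367, 0.0481]
tool_rot: [0.743, 0.669, 0.0, 0.0]
force: [-0.8, -0.8, 5.4]
finger_gap: 0.157
gripper_force: 68.8
```

Run:
```python
from h import *
st()
```

```text
t 6.55 p [0.5344 0.1367 0.0481] yang -5.98 tilt [0.001 0.   ] F [-0.77 -0.81  5.38] T [0.007 0.063 0.069] gap 0.157 g 68.8 q6 0.15
```

>>> move_arm:
  targets:
    - {"dx": 0,"dy": 0,"dz": 0.4,"rx": 0,"ry": 0,"rz": 0}
    - {"dx": 0,"dy": 0,"dz": 0.8,"rx": 0,"ry": 0,"rz": 0}
    - {"dx": 0,"dy": 0,"dz": 1,"rx": 0,"ry": 0,"rz": 0}
    - {"dx": 0,"dy": 0,"dz": 1,"rx": 0,"ry": 0,"rz": 0}
    - {"dx": 0.12,"dy": -0.85,"dz": 0,"rx": 0,"ry": 0,"rz": 0.066}
    - {"dx": 0.12,"dy": -0.85,"dz": 0,"rx": 0,"ry": 0,"rz": 0.066}
    - {"dx": 0.12,"dy": -0.85,"dz": 0,"rx": 0,"ry": 0,"rz": 0.066}
    - {"dx": 0.12,"dy": -0.85,"dz": 0,"rx": 0,"ry": 0,"rz": 0.066}
    - {"dx": 0.12,"dy": -0.85,"dz": 0,"rx": 0,"ry": 0,"rz": 0.066}
    - {"dx": 0.12,"dy": -0.85,"dz": 0,"rx": 0,"ry": 0,"rz": 0.066}

```text
t: 7.8
tcp_pos: [0.5514, 0.0087, 0.1274]
tool_rot: [0.669, 0.743, -0.0, -0.001]
force: [0.3, 0.0, -1.4]
finger_gap: 0.153
gripper_force: 68.1
```

>>> move_arm:
  targets:
    - {"dx": 0.12,"dy": -0.85,"dz": 0,"rx": 0,"ry": 0,"rz": 0.066}
    - {"dx": 0.12,"dy": -0.85,"dz": 0,"rx": 0,"ry": 0,"rz": 0.066}
    - {"dx": 0.12,"dy": -0.85,"dz": 0,"rx": 0,"ry": 0,"rz": 0.066}
    - {"dx": 0.12,"dy": -0.85,"dz": 0,"rx": 0,"ry": 0,"rz": 0.066}
    - {"dx": 0.12,"dy": -0.85,"dz": -0.2,"rx": 0,"ry": 0,"rz": 0.066}
    - {"dx": 0.12,"dy": -0.85,"dz": -0.2,"rx": 0,"ry": 0,"rz": 0.066}
    - {"dx": 0.12,"dy": -0.85,"dz": -0.2,"rx": 0,"ry": 0,"rz": 0.066}
    - {"dx": 0.12,"dy": -0.85,"dz": -0.2,"rx": 0,"ry": 0,"rz": 0.066}
    - {"dx": 0,"dy": 0,"dz": 0,"rx": 0,"ry": 0,"rz": 0}
    - {"dx": 0,"dy": 0,"dz": 0,"rx": 0,"ry": 0,"rz": 0}

```text
t: 9.05
tcp_pos: [0.5753, -0.1599, 0.1074]
tool_rot: [0.561, 0.828, 0.0, -0.001]
force: [-0.1, 0.9, -1.7]
finger_gap: 0.151
gripper_force: 68.1
```

Run:
```python
from h import *
t=snap('top','t2.png');s=snap('side','s2.png');st()
c=lambda im,x,y,w=66,h=50:cv2.resize(im[y:y+h,x:x+w,::-1],(396,300),interpolation=cv2.INTER_CUBIC)
cv2.imwrite('pics/m2.png',np.vstack([c(t,344,207),cv2.resize(s[178:248,298:390,::-1],(552,420),interpolation=cv2.INTER_CUBIC)[:, :396]]) if 0 else np.hstack([c(t,344,207,60,60)[:, :], cv2.resize(s[188:242,312:378,::-1],(396,300)*1,interpolation=cv2.INTER_CUBIC)]))
```

```text
t 9.15 p [ 0.5756 -0.1597  0.1076] yang 21.77 tilt [-0.0007  0.0006] F [-0.56 -0.47 -1.79] T [ 0.032 -0.037 -0.06 ] gap 0.154 g 68.1 q6 -0.84
```

View pics/m2.png

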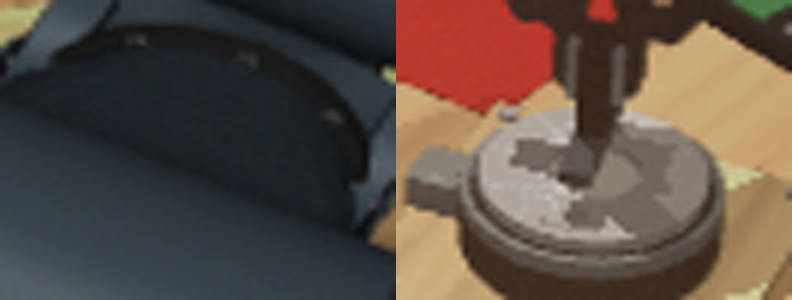

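The top view is blocked by the arm. The side view shows the spanner over the ring, bar near end at about (408,222) px. I'll measure the bar's offset along its length in the grip from profiles along the bar in the stored pictures.

Run:
```python
from h import *
def prof(n,f,c,ang,z,offs=(-.004,0,.004)):
    g=cv2.imread('pics/'+f).astype(np.float32);d=np.array([np.cos(ang),np.sin(ang),0]);m=np.array([-d[1],d[0],0]);S=np.arange(-.056,.0561,.001);o=[]
    for k in offs:
        q=proj(n,[np.array([*c,z])+s*d+k*m for s in S]).astype(np.float32);v=cv2.remap(g,q[:,:1],q[:,1:],cv2.INTER_LINEAR)[:,0]
        o.append(v)
    v=np.mean(o,0);return S*1000,v
for n,f,c,a,z in(('top','t0.png',(.533,.139),84,.032),('side','s0.png',(.533,.139),84,.032),('side','s2.png',(.5756,-.1597),111.7,.0915)):
    S,v=prof(n,f,c,np.radians(a),z);print(n,f)
    for i in list(range(4,24,1))+list(range(89,109,1)):print(int(S[i]),v[i].astype(int).tolist(),end='; ')
    print()
s=cv2.imread('pics/s2.png');cv2.imwrite('pics/m3.png',cv2.resize(s[198:231,326:370],(792,594),interpolation=cv2.INTER_CUBIC))
```

```text
top t0.png
-52 [39, 72, 120]; -51 [37, 68, 114]; -49 [33, 62, 104]; -48 [29, 54, 91]; -47 [24, 46, 77]; -46 [24, 42, 69]; -45 [25, 39, 60]; -44 [28, 36, 49]; -43 [39, 42, 49]; -42 [55, 56, 58]; -41 [66, 64, 65]; -40 [66, 64, 64]; -39 [64, 62, 62]; -38 [63, 61, 61]; -37 [63, 61, 62]; -36 [63, 62, 62]; -35 [63, 62, 62]; -34 [64, 62, 63]; -33 [65, 63, 64]; -32 [65, 64, 64]; 33 [68, 66, 67]; 34 [67, 65, 66]; 35 [66, 65, 65]; 36 [66, 64, 64]; 37 [66, 64, 64]; 38 [65, 64, 65]; 39 [64, 64, 68]; 40 [62, 65, 74]; 41 [57, 65, 81]; 42 [49, 66, 92]; 43 [41, 67, 104]; 44 [38, 69, 114]; 45 [38, 70, 118]; 46 [38, 71, 119]; 47 [38, 71, 120]; 48 [38, 72, 120]; 49 [39, 73, 121]; 50 [41, 75, 122]; 51 [44, 79, 124]; 52 [49, 85, 127]; 
side s0.png
-52 [105, 153, 183]; -51 [105, 152, 183]; -49 [105, 152, 183]; -48 [106, 152, 183]; -47 [105, 152, 183]; -46 [105, 152, 183]; -45 [104, 151, 182]; -44 [100, 144, 174]; -43 [95, 133, 161]; -42 [89, 118, 141]; -41 [85, 104, 122]; -40 [81, 92, 105]; -39 [78, 84, 95]; -38 [77, 82, 92]; -37 [76, 82, 91]; -36 [76, 82, 90]; -35 [75, 81, 90]; -34 [75, 81, 89]; -33 [75,
[... 386 characters left out ...]

-52 [55, 63, 76]; -51 [55, 63, 76]; -49 [55, 62, 76]; -48 [53, 61, 74]; -47 [52, 60, 73]; -46 [51, 59, 73]; -45 [50, 58, 72]; -44 [50, 58, 72]; -43 [50, 58, 72]; -42 [49, 58, 72]; -41 [49, 58, 72]; -40 [50, 59, 73]; -39 [51, 60, 73]; -38 [51, 60, 73]; -37 [52, 61, 74]; -36 [52, 61, 74]; -35 [52, 61, 75]; -34 [53, 62, 75]; -33 [53, 62, 76]; -32 [52, 62, 75]; 33 [79, 85, 96]; 34 [79, 85, 96]; 35 [79, 85, 96]; 36 [79, 85, 96]; 37 [80, 85, 96]; 38 [80, 85, 96]; 39 [80, 86, 97]; 40 [80, 86, 97]; 41 [80, 86, 97]; 42 [80, 86, 97]; 43 [80, 85, 97]; 44 [77, 83, 94]; 45 [71, 78, 90]; 46 [65, 72, 84]; 47 [58, 66, 79]; 48 [52, 60, 75]; 49 [49, 58, 73]; 50 [50, 59, 74]; 51 [53, 62, 76]; 52 [58, 68, 81];
```

View pics/m3.png

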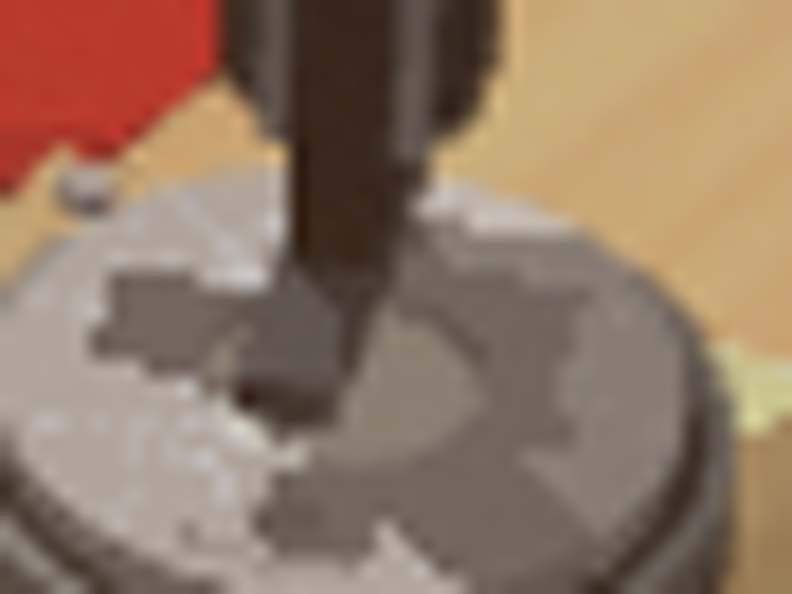

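The near bar end's top edge runs from about (238,355) to (345,385) in the crop, so its midpoint is near side px (341.7,217.9). The bar is offset about +3 mm along its length from the TCP. Next is a lateral check.

Run:
```python
from h import *
d=np.array([np.cos(np.radians(111.7)),np.sin(np.radians(111.7))]);m=np.array([-d[1],d[0]])
T=np.array([.5756,-.1597])
for p in((341.7,217.9),(341.2,218.5)):
    P=onz('side',[p],.0915)[0];print(P,(P[:2]-T)@d,(P[:2]-T)@m)
g=cv2.imread('pics/s2.png').astype(np.float32).sum(2)
S=np.arange(-.014,.0141,.001)
for s in(.030,.036,.042):
    q=proj('side',[[*(T+s*d+k*m),.0915] for k in S]).astype(np.float32);print(s,cv2.remap(g,q[:,:1],q[:,1:],cv2.INTER_LINEAR)[:,0].astype(int).tolist())
for mid in((.57536,-.16086),(.57677,-.16125)):print((np.array(mid)-T)@d,(np.array(mid)-T)@m)
```

```text
[ 0.55833515 -0.12142721  0.0915    ] 0.04194412064636095 0.001890097158955566
[ 0.5578742  -0.11849321  0.0915    ] 0.04484062601642489 0.0012335378217680128
0.03 [316, 315, 312, 308, 302, 292, 283, 277, 271, 266, 261, 259, 260, 262, 262, 260, 259, 257, 256, 254, 235, 211, 183, 206, 239, 271, 313, 350, 375]
0.036 [307, 303, 298, 294, 291, 299, 311, 321, 297, 274, 262, 263, 263, 263, 262, 261, 260, 260, 261, 258, 253, 246, 222, 201, 212, 262, 318, 348, 363]
0.042 [311, 309, 308, 313, 336, 356, 355, 326, 295, 281, 274, 267, 265, 264, 262, 262, 261, 260, 257, 255, 254, 254, 253, 254, 261, 273, 314, 350, 378]
-0.0009890545612337741 0.0006518980556058302
-0.0018727591918881652 -0.0005139776349204157
```

>>> move_arm:
  targets:
    - {"dx": 0.07,"dy": -0.153,"dz": 0,"rx": 0,"ry": 0,"rz": 0}
    - {"dx": 0,"dy": 0,"dz": -0.2,"rx": 0,"ry": 0,"rz": 0}
    - {"dx": 0,"dy": 0,"dz": -0.2,"rx": 0,"ry": 0,"rz": 0}
    - {"dx": 0,"dy": 0,"dz": -0.2,"rx": 0,"ry": 0,"rz": 0}
    - {"dx": 0,"dy": 0,"dz": -0.06,"rx": 0,"ry": 0,"rz": 0}
    - {"dx": 0,"dy": 0,"dz": -0.04,"rx": 0,"ry": 0,"rz": 0}
    - {"dx": 0,"dy": 0,"dz": -0.04,"rx": 0,"ry": 0,"rz": 0}
    - {"dx": 0,"dy": 0,"dz": -0.04,"rx": 0,"ry": 0,"rz": 0}
    - {"dx": 0,"dy": 0,"dz": 0,"rx": 0,"ry": 0,"rz": 0}
    - {"dx": 0,"dy": 0,"dz": 0,"rx": 0,"ry": 0,"rz": 0}

```text
t: 10.4
tcp_pos: [0.5775, -0.1643, 0.0879]
tool_rot: [0.561, 0.828, 0.0, -0.0]
force: [-0.4, 2.0, -2.9]
finger_gap: 0.153
gripper_force: 68.2
```

Run:
```python
from h import *
st()
```

```text
t 10.4 p [ 0.5775 -0.1643  0.0879] yang 21.74 tilt [-0.0005  0.0006] F [-0.36  2.03 -2.91] T [ 0.337  0.072 -0.035] gap 0.153 g 68.2 q6 -0.84
```

Both pins seem to be in: tips 2 mm below the face with no upward force. I'm easing +y slightly and lowering.

>>> move_arm:
  targets:
    - {"dx": -0.01,"dy": 0.03,"dz": 0,"rx": 0,"ry": 0,"rz": 0}
    - {"dx": 0,"dy": 0,"dz": -0.03,"rx": 0,"ry": 0,"rz": 0}
    - {"dx": 0,"dy": 0,"dz": -0.03,"rx": 0,"ry": 0,"rz": 0}
    - {"dx": 0,"dy": 0,"dz": -0.03,"rx": 0,"ry": 0,"rz": 0}
    - {"dx": 0,"dy": 0,"dz": -0.03,"rx": 0,"ry": 0,"rz": 0}
    - {"dx": 0,"dy": 0,"dz": -0.03,"rx": 0,"ry": 0,"rz": 0}
    - {"dx": 0,"dy": 0,"dz": -0.03,"rx": 0,"ry": 0,"rz": 0}
    - {"dx": 0,"dy": 0,"dz": 0,"rx": 0,"ry": 0,"rz": 0}
    - {"dx": 0,"dy": 0,"dz": 0,"rx": 0,"ry": 0,"rz": 0}
    - {"dx": 0,"dy": 0,"dz": 0,"rx": 0,"ry": 0,"rz": 0}

```text
t: 11.65
tcp_pos: [0.5775, -0.1639, 0.0836]
tool_rot: [0.561, 0.828, -0.0, 0.0]
force: [-0.7, -0.3, -1.3]
finger_gap: 0.157
gripper_force: 68.2
```

Run:
```python
from h import *
st();st()
```

```text
t 11.65 p [ 0.5775 -0.1639  0.0836] yang 21.74 tilt [ 0.0001 -0.0001] F [-0.73 -0.33 -1.25] T [-0.021  0.008  0.013] gap 0.157 g 68.2 q6 -0.84
t 11.65 p [ 0.5775 -0.1639  0.0836] yang 21.74 tilt [ 0.0001 -0.0001] F [-0.73 -0.33 -1.25] T [-0.021  0.008  0.013] gap 0.157 g 68.2 q6 -0.84
```

>>> move_arm:
  targets:
    - {"dx": 0,"dy": 0,"dz": -0.02,"rx": 0,"ry": 0,"rz": 0}
    - {"dx": 0,"dy": 0,"dz": -0.02,"rx": 0,"ry": 0,"rz": 0}
    - {"dx": 0,"dy": 0,"dz": -0.02,"rx": 0,"ry": 0,"rz": 0}
    - {"dx": 0,"dy": 0,"dz": -0.02,"rx": 0,"ry": 0,"rz": 0}
    - {"dx": 0,"dy": 0,"dz": -0.01,"rx": 0,"ry": 0,"rz": 0}
    - {"dx": 0,"dy": 0,"dz": 0,"rx": 0,"ry": 0,"rz": 0}
    - {"dx": 0,"dy": 0,"dz": 0,"rx": 0,"ry": 0,"rz": 0}
    - {"dx": 0,"dy": 0,"dz": 0,"rx": 0,"ry": 0,"rz": 0}
    - {"dx": 0,"dy": 0,"dz": 0,"rx": 0,"ry": 0,"rz": 0}
    - {"dx": 0,"dy": 0,"dz": 0,"rx": 0,"ry": 0,"rz": 0}

```text
t: 12.9
tcp_pos: [0.5775, -0.1639, 0.0814]
tool_rot: [0.561, 0.828, -0.0, 0.0]
force: [-1.5, 0.2, 1.0]
finger_gap: 0.156
gripper_force: 68.4
```

Run:
```python
from h import *
st()
```

```text
t 12.9 p [ 0.5775 -0.1639  0.0814] yang 21.74 tilt [ 0. -0.] F [-1.5   0.19  0.96] T [0.08  0.132 0.007] gap 0.156 g 68.4 q6 -0.84
```

The bar is seated with about 3 N of contact. I'm turning clockwise about the ring axis, which lies 3.2 mm along the bar from the TCP.

>>> move_arm:
  targets:
    - {"dx": -0.009,"dy": -0.002,"dz": 0,"rx": 0,"ry": 0,"rz": -0.13}
    - {"dx": -0.009,"dy": -0.002,"dz": 0,"rx": 0,"ry": 0,"rz": -0.13}
    - {"dx": -0.009,"dy": -0.002,"dz": 0,"rx": 0,"ry": 0,"rz": -0.13}
    - {"dx": -0.009,"dy": -0.002,"dz": 0,"rx": 0,"ry": 0,"rz": -0.13}
    - {"dx": -0.009,"dy": -0.002,"dz": 0,"rx": 0,"ry": 0,"rz": -0.13}
    - {"dx": -0.009,"dy": 0.001,"dz": 0,"rx": 0,"ry": 0,"rz": -0.13}
    - {"dx": -0.009,"dy": 0.001,"dz": 0,"rx": 0,"ry": 0,"rz": -0.13}
    - {"dx": -0.009,"dy": 0.001,"dz": 0,"rx": 0,"ry": 0,"rz": -0.13}
    - {"dx": -0.009,"dy": 0.001,"dz": 0,"rx": 0,"ry": 0,"rz": -0.13}
    - {"dx": -0.009,"dy": 0.001,"dz": 0,"rx": 0,"ry": 0,"rz": -0.13}

```text
t: 14.15
tcp_pos: [0.5756, -0.1638, 0.0814]
tool_rot: [0.805, 0.593, 0.0, 0.0]
force: [0.1, 1.0, 0.7]
finger_gap: 0.154
gripper_force: 68.8
```

Run:
```python
from h import *
st()
```

```text
t 14.15 p [ 0.5756 -0.1638  0.0814] yang -17.31 tilt [ 0.0006 -0.0002] F [0.06 0.97 0.74] T [0.217 0.031 0.253] gap 0.154 g 68.8 q6 -0.16
```

>>> move_arm:
  targets:
    - {"dx": -0.002,"dy": 0.001,"dz": 0,"rx": 0,"ry": 0,"rz": -0.033}
    - {"dx": -0.002,"dy": 0.001,"dz": 0,"rx": 0,"ry": 0,"rz": -0.033}
    - {"dx": -0.002,"dy": 0.001,"dz": 0,"rx": 0,"ry": 0,"rz": -0.033}
    - {"dx": -0.002,"dy": 0.001,"dz": 0,"rx": 0,"ry": 0,"rz": -0.033}
    - {"dx": -0.002,"dy": 0.001,"dz": 0,"rx": 0,"ry": 0,"rz": -0.033}
    - {"dx": -0.002,"dy": 0.001,"dz": 0,"rx": 0,"ry": 0,"rz": -0.033}
    - {"dx": -0.002,"dy": 0.001,"dz": 0,"rx": 0,"ry": 0,"rz": -0.033}
    - {"dx": -0.002,"dy": 0.001,"dz": 0,"rx": 0,"ry": 0,"rz": -0.033}
    - {"dx": -0.002,"dy": 0.001,"dz": 0,"rx": 0,"ry": 0,"rz": -0.033}
    - {"dx": -0.002,"dy": 0.001,"dz": 0,"rx": 0,"ry": 0,"rz": -0.033}

```text
t: 15.4
tcp_pos: [0.575, -0.1637, 0.0814]
tool_rot: [0.854, 0.521, 0.0, 0.0]
force: [1.6, 1.8, 0.9]
finger_gap: 0.153
gripper_force: 68.7
```

Run:
```python
from h import *
st()
```

```text
t 15.4 p [ 0.575  -0.1637  0.0814] yang -27.23 tilt [ 0.0006 -0.0001] F [1.61 1.84 0.87] T [ 0.512 -0.427  0.273] gap 0.153 g 68.7 q6 0.01
```

>>> move_arm:
  targets:
    - {"dx": 0,"dy": 0.003,"dz": 0,"rx": 0,"ry": 0,"rz": -0.025}
    - {"dx": 0,"dy": 0.003,"dz": 0,"rx": 0,"ry": 0,"rz": -0.025}
    - {"dx": 0,"dy": 0.003,"dz": 0,"rx": 0,"ry": 0,"rz": -0.025}
    - {"dx": 0,"dy": 0.003,"dz": 0,"rx": 0,"ry": 0,"rz": -0.025}
    - {"dx": 0,"dy": 0.003,"dz": 0,"rx": 0,"ry": 0,"rz": -0.025}
    - {"dx": 0,"dy": 0.003,"dz": 0,"rx": 0,"ry": 0,"rz": -0.025}
    - {"dx": 0,"dy": 0.003,"dz": 0,"rx": 0,"ry": 0,"rz": -0.025}
    - {"dx": 0,"dy": 0.003,"dz": 0,"rx": 0,"ry": 0,"rz": -0.025}
    - {"dx": 0,"dy": 0.003,"dz": 0,"rx": 0,"ry": 0,"rz": -0.025}
    - {"dx": 0,"dy": 0.003,"dz": 0,"rx": 0,"ry": 0,"rz": -0.025}

```text
t: 16.65
tcp_pos: [0.5748, -0.1634, 0.0813]
tool_rot: [0.886, 0.464, -0.0, 0.0]
force: [2.4, -0.1, 1.1]
finger_gap: 0.159
gripper_force: 68.7
```

Run:
```python
from h import *
st()
```

```text
t 16.65 p [ 0.5748 -0.1634  0.0813] yang -34.7 tilt [ 0.     -0.0006] F [ 2.44 -0.07  1.11] T [-0.111 -0.311  0.207] gap 0.159 g 68.7 q6 0.14
```

>>> move_arm:
  targets:
    - {"dx": 0.002,"dy": 0.001,"dz": 0,"rx": 0,"ry": 0,"rz": -0.025}
    - {"dx": 0.002,"dy": 0.001,"dz": 0,"rx": 0,"ry": 0,"rz": -0.025}
    - {"dx": 0.002,"dy": 0.001,"dz": 0,"rx": 0,"ry": 0,"rz": -0.025}
    - {"dx": 0,"dy": 0.001,"dz": 0,"rx": 0,"ry": 0,"rz": -0.025}
    - {"dx": 0,"dy": 0.001,"dz": 0,"rx": 0,"ry": 0,"rz": -0.025}
    - {"dx": 0,"dy": 0.001,"dz": 0,"rx": 0,"ry": 0,"rz": -0.025}
    - {"dx": 0,"dy": 0.001,"dz": 0,"rx": 0,"ry": 0,"rz": -0.025}
    - {"dx": 0,"dy": 0.001,"dz": 0,"rx": 0,"ry": 0,"rz": -0.025}
    - {"dx": 0,"dy": 0.001,"dz": 0,"rx": 0,"ry": 0,"rz": 0}
    - {"dx": 0,"dy": 0,"dz": 0,"rx": 0,"ry": 0,"rz": 0}

```text
t: 17.9
tcp_pos: [0.5748, -0.1629, 0.0813]
tool_rot: [0.909, 0.418, -0.0, 0.0]
force: [0.3, -3.3, 0.7]
finger_gap: 0.155
gripper_force: 69.4
```

Run:
```python
from h import *
st()
```

```text
t 17.9 p [ 0.5748 -0.1629  0.0813] yang -40.64 tilt [-0.0003 -0.0002] F [ 0.27 -3.29  0.73] T [-0.549 -0.038  0.67 ] gap 0.155 g 69.4 q6 0.25
```

Torque has jumped to 0.67 N m, so the stop is reached. I'll confirm with 1.5° more, relieving the side force.

>>> move_arm:
  targets:
    - {"dx": 0,"dy": -0.01,"dz": 0,"rx": 0,"ry": 0,"rz": -0.01}
    - {"dx": 0,"dy": -0.01,"dz": 0,"rx": 0,"ry": 0,"rz": -0.01}
    - {"dx": 0,"dy": 0,"dz": 0,"rx": 0,"ry": 0,"rz": -0.01}
    - {"dx": 0,"dy": 0,"dz": 0,"rx": 0,"ry": 0,"rz": -0.01}
    - {"dx": 0,"dy": 0,"dz": 0,"rx": 0,"ry": 0,"rz": -0.01}
    - {"dx": 0,"dy": 0,"dz": 0,"rx": 0,"ry": 0,"rz": 0}
    - {"dx": 0,"dy": 0,"dz": 0,"rx": 0,"ry": 0,"rz": 0}
    - {"dx": 0,"dy": 0,"dz": 0,"rx": 0,"ry": 0,"rz": 0}
    - {"dx": 0,"dy": 0,"dz": 0,"rx": 0,"ry": 0,"rz": 0}
    - {"dx": 0,"dy": 0,"dz": 0,"rx": 0,"ry": 0,"rz": 0}

```text
t: 19.15
tcp_pos: [0.5747, -0.163, 0.0812]
tool_rot: [0.914, 0.405, -0.0, -0.0]
force: [-0.1, 0.7, 1.1]
finger_gap: 0.152
gripper_force: 69.7
```

Run:
```python
from h import *
st()
```

```text
t 19.15 p [ 0.5747 -0.163   0.0812] yang -42.16 tilt [-0.0004  0.0005] F [-0.07  0.72  1.06] T [ 0.16  -0.039  0.808] gap 0.152 g 69.7 q6 0.27
```

The torque slope matches the gasket twist, which confirms the stop. I'm unwinding to zero torque, then lifting out.

>>> move_arm:
  targets:
    - {"dx": 0,"dy": 0,"dz": 0,"rx": 0,"ry": 0,"rz": 0.04}
    - {"dx": 0,"dy": 0,"dz": 0,"rx": 0,"ry": 0,"rz": 0.04}
    - {"dx": 0,"dy": 0,"dz": 0,"rx": 0,"ry": 0,"rz": 0.04}
    - {"dx": 0,"dy": 0,"dz": 0,"rx": 0,"ry": 0,"rz": 0.04}
    - {"dx": 0,"dy": 0,"dz": 0,"rx": 0,"ry": 0,"rz": 0.04}
    - {"dx": 0,"dy": 0,"dz": 0,"rx": 0,"ry": 0,"rz": 0.04}
    - {"dx": 0,"dy": 0,"dz": 0,"rx": 0,"ry": 0,"rz": 0.04}
    - {"dx": 0,"dy": 0,"dz": 0,"rx": 0,"ry": 0,"rz": 0.03}
    - {"dx": 0,"dy": 0,"dz": 0,"rx": 0,"ry": 0,"rz": 0}
    - {"dx": 0,"dy": 0,"dz": 0,"rx": 0,"ry": 0,"rz": 0}

```text
t: 20.4
tcp_pos: [0.575, -0.1632, 0.0813]
tool_rot: [0.878, 0.478, 0.0, 0.0]
force: [0.8, 0.9, 1.3]
finger_gap: 0.155
gripper_force: 68.6
```

Run:
```python
from h import *
st()
```

```text
t 20.4 p [ 0.575  -0.1632  0.0813] yang -32.87 tilt [0.0002 0.0001] F [0.76 0.88 1.26] T [ 0.212 -0.128  0.022] gap 0.155 g 68.6 q6 0.11
```

>>> move_arm:
  targets:
    - {"dx": 0,"dy": 0,"dz": 0.15,"rx": 0,"ry": 0,"rz": 0}
    - {"dx": 0,"dy": 0,"dz": 0.25,"rx": 0,"ry": 0,"rz": 0}
    - {"dx": 0,"dy": 0,"dz": 0.4,"rx": 0,"ry": 0,"rz": 0}
    - {"dx": 0,"dy": 0,"dz": 0.5,"rx": 0,"ry": 0,"rz": 0}
    - {"dx": 0,"dy": 0,"dz": 0.6,"rx": 0,"ry": 0,"rz": 0}
    - {"dx": -0.108,"dy": 0.8,"dz": 0,"rx": 0,"ry": 0,"rz": 0.06}
    - {"dx": -0.108,"dy": 0.8,"dz": 0,"rx": 0,"ry": 0,"rz": 0.06}
    - {"dx": -0.108,"dy": 0.8,"dz": 0,"rx": 0,"ry": 0,"rz": 0.06}
    - {"dx": -0.108,"dy": 0.8,"dz": 0,"rx": 0,"ry": 0,"rz": 0.06}
    - {"dx": -0.108,"dy": 0.8,"dz": 0,"rx": 0,"ry": 0,"rz": 0.06}

```text
t: 21.65
tcp_pos: [0.561, -0.0615, 0.1286]
tool_rot: [0.837, 0.547, -0.0, -0.0]
force: [0.4, 0.9, -0.7]
finger_gap: 0.154
gripper_force: 68.3
```

>>> move_arm:
  targets:
    - {"dx": -0.108,"dy": 0.8,"dz": 0,"rx": 0,"ry": 0,"rz": 0.06}
    - {"dx": -0.108,"dy": 0.8,"dz": 0,"rx": 0,"ry": 0,"rz": 0.06}
    - {"dx": -0.108,"dy": 0.8,"dz": 0,"rx": 0,"ry": 0,"rz": 0.06}
    - {"dx": -0.108,"dy": 0.8,"dz": 0,"rx": 0,"ry": 0,"rz": 0.06}
    - {"dx": -0.108,"dy": 0.8,"dz": 0,"rx": 0,"ry": 0,"rz": 0.06}
    - {"dx": -0.108,"dy": 0.8,"dz": 0,"rx": 0,"ry": 0,"rz": 0.06}
    - {"dx": -0.108,"dy": 0.8,"dz": 0,"rx": 0,"ry": 0,"rz": 0.06}
    - {"dx": -0.108,"dy": 0.8,"dz": 0,"rx": 0,"ry": 0,"rz": 0.06}
    - {"dx": -0.108,"dy": 0.8,"dz": 0,"rx": 0,"ry": 0,"rz": 0.06}
    - {"dx": -0.108,"dy": 0.8,"dz": 0,"rx": 0,"ry": 0,"rz": 0.06}

```text
t: 22.9
tcp_pos: [0.5342, 0.1381, 0.1288]
tool_rot: [0.742, 0.671, 0.0, 0.0]
force: [0.5, 1.1, -1.1]
finger_gap: 0.152
gripper_force: 68.2
```

Run:
```python
from h import *
s=snap('side','s3.png');st()
cv2.imwrite('pics/m4.png',cv2.resize(s[180:330,240:400,::-1],(800,600)[:2] if 0 else (640,600),interpolation=cv2.INTER_CUBIC))
```

```text
t 22.95 p [0.5336 0.1403 0.1288] yang -5.64 tilt [-0.0005  0.0017] F [-1.3   1.35 -0.65] T [ 0.126  0.037 -0.023] gap 0.155 g 68.2 q6 0.15
```

View pics/m4.png

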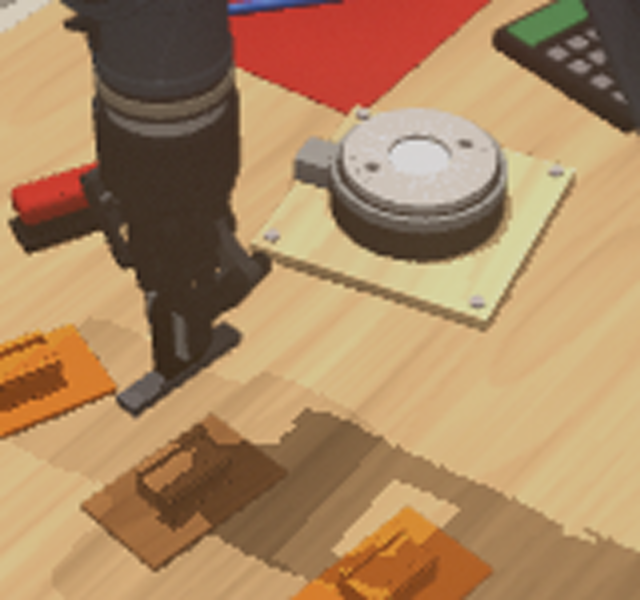

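The picture shows the ring turned, with its holes now at side (333,222) and (356,216). The spanner hangs upright over the empty brown groove. I'm lowering.

>>> move_arm:
  targets:
    - {"dx": 0,"dy": 0,"dz": 0,"rx": 0,"ry": 0,"rz": 0}
    - {"dx": 0,"dy": 0,"dz": 0,"rx": 0,"ry": 0,"rz": 0}
    - {"dx": 0,"dy": 0,"dz": 0,"rx": 0,"ry": 0,"rz": 0}
    - {"dx": 0,"dy": 0,"dz": -0.4,"rx": 0,"ry": 0,"rz": 0}
    - {"dx": 0,"dy": 0,"dz": -0.6,"rx": 0,"ry": 0,"rz": 0}
    - {"dx": 0,"dy": 0,"dz": -0.6,"rx": 0,"ry": 0,"rz": 0}
    - {"dx": 0,"dy": 0,"dz": -0.4,"rx": 0,"ry": 0,"rz": 0}
    - {"dx": 0,"dy": 0,"dz": -0.2,"rx": 0,"ry": 0,"rz": 0}
    - {"dx": 0,"dy": 0,"dz": 0,"rx": 0,"ry": 0,"rz": 0}
    - {"dx": 0,"dy": 0,"dz": 0,"rx": 0,"ry": 0,"rz": 0}

```text
t: 24.2
tcp_pos: [0.5348, 0.1368, 0.0742]
tool_rot: [0.742, 0.67, 0.0, 0.0]
force: [-0.2, 0.4, -1.6]
finger_gap: 0.155
gripper_force: 68.3
```

Run:
```python
from h import *
st()
```

```text
t 24.2 p [0.5348 0.1368 0.0742] yang -5.85 tilt [0.0009 0.    ] F [-0.23  0.38 -1.6 ] T [ 0.066  0.054 -0.02 ] gap 0.155 g 68.3 q6 0.15
```

>>> move_arm:
  targets:
    - {"dx": 0,"dy": 0,"dz": -0.2,"rx": 0,"ry": 0,"rz": 0}
    - {"dx": 0,"dy": 0,"dz": -0.2,"rx": 0,"ry": 0,"rz": 0}
    - {"dx": 0,"dy": 0,"dz": -0.2,"rx": 0,"ry": 0,"rz": 0}
    - {"dx": 0,"dy": 0,"dz": -0.16,"rx": 0,"ry": 0,"rz": 0}
    - {"dx": 0,"dy": 0,"dz": -0.1,"rx": 0,"ry": 0,"rz": 0}
    - {"dx": 0,"dy": 0,"dz": -0.08,"rx": 0,"ry": 0,"rz": 0}
    - {"dx": 0,"dy": 0,"dz": -0.06,"rx": 0,"ry": 0,"rz": 0}
    - {"dx": 0,"dy": 0,"dz": -0.02,"rx": 0,"ry": 0,"rz": 0}
    - {"dx": 0,"dy": 0,"dz": 0,"rx": 0,"ry": 0,"rz": 0}
    - {"dx": 0,"dy": 0,"dz": 0,"rx": 0,"ry": 0,"rz": 0}

```text
t: 25.45
tcp_pos: [0.5345, 0.1368, 0.0484]
tool_rot: [0.742, 0.67, 0.0, 0.0]
force: [0.5, -0.2, -2.6]
finger_gap: 0.155
gripper_force: 68.3
```

Run:
```python
from h import *
st()
```

```text
t 25.45 p [0.5345 0.1368 0.0484] yang -5.85 tilt [0.0002 0.    ] F [ 0.46 -0.18 -2.63] T [-0.003  0.054  0.006] gap 0.155 g 68.3 q6 0.15
```

>>> move_arm:
  targets:
    - {"dx": 0,"dy": 0,"dz": -0.01,"rx": 0,"ry": 0,"rz": 0}
    - {"dx": 0,"dy": 0,"dz": -0.01,"rx": 0,"ry": 0,"rz": 0}
    - {"dx": 0,"dy": 0,"dz": 0,"rx": 0,"ry": 0,"rz": 0}
    - {"dx": 0,"dy": 0,"dz": 0,"rx": 0,"ry": 0,"rz": 0}
    - {"dx": 0,"dy": 0,"dz": 0,"rx": 0,"ry": 0,"rz": 0}
    - {"dx": 0,"dy": 0,"dz": 0,"rx": 0,"ry": 0,"rz": 0}
    - {"dx": 0,"dy": 0,"dz": 0,"rx": 0,"ry": 0,"rz": 0}
    - {"dx": 0,"dy": 0,"dz": 0,"rx": 0,"ry": 0,"rz": 0}
    - {"dx": 0,"dy": 0,"dz": 0,"rx": 0,"ry": 0,"rz": 0}
    - {"dx": 0,"dy": 0,"dz": 0,"rx": 0,"ry": 0,"rz": 0}

```text
t: 26.7
tcp_pos: [0.5345, 0.1367, 0.0481]
tool_rot: [0.742, 0.67, 0.0, 0.0]
force: [-1.1, -0.6, 5.3]
finger_gap: 0.154
gripper_force: 69.3
```

Run:
```python
from h import *
st()
```

```text
t 26.7 p [0.5345 0.1367 0.0481] yang -5.85 tilt [ 0.0002 -0.    ] F [-1.12 -0.64  5.28] T [-0.03   0.226 -0.036] gap 0.154 g 69.3 q6 0.15
```

Contact is felt on the groove floor, at the same height and force as at the grasp. I'm opening and then rising.

>>> move_arm:
  targets:
    - {"dx": 0,"dy": 0,"dz": 0,"rx": 0,"ry": 0,"rz": 0}
    - {"dx": 0,"dy": 0,"dz": 0,"rx": 0,"ry": 0,"rz": 0}
    - {"dx": 0,"dy": 0,"dz": 0,"rx": 0,"ry": 0,"rz": 0}
    - {"dx": 0,"dy": 0,"dz": 0,"rx": 0,"ry": 0,"rz": 0}
    - {"dx": 0,"dy": 0,"dz": 0,"rx": 0,"ry": 0,"rz": 0}
    - {"dx": 0,"dy": 0,"dz": 0,"rx": 0,"ry": 0,"rz": 0}
    - {"dx": 0,"dy": 0,"dz": 0,"rx": 0,"ry": 0,"rz": 0}
    - {"dx": 0,"dy": 0,"dz": 0,"rx": 0,"ry": 0,"rz": 0}
    - {"dx": 0,"dy": 0,"dz": 0.1,"rx": 0,"ry": 0,"rz": 0}
    - {"dx": 0,"dy": 0,"dz": 0.3,"rx": 0,"ry": 0,"rz": 0}
  claw: 60

```text
t: 27.95
tcp_pos: [0.5341, 0.1367, 0.0579]
tool_rot: [0.742, 0.67, -0.0, -0.0]
force: [0.5, 0.3, -0.9]
finger_gap: 0.604
gripper_force: 0.0
```

>>> move_arm:
  targets:
    - {"dx": 0,"dy": 0,"dz": 0.6,"rx": 0,"ry": 0,"rz": 0}
    - {"dx": 0,"dy": 0,"dz": 0.8,"rx": 0,"ry": 0,"rz": 0}
    - {"dx": 0,"dy": 0,"dz": 0.8,"rx": 0,"ry": 0,"rz": 0}
    - {"dx": 0,"dy": 0,"dz": 0.8,"rx": 0,"ry": 0,"rz": 0}
    - {"dx": 0,"dy": 0,"dz": 0.8,"rx": 0,"ry": 0,"rz": 0}
    - {"dx": 0,"dy": 0,"dz": 0.8,"rx": 0,"ry": 0,"rz": 0}
    - {"dx": 0,"dy": 0,"dz": 0.5,"rx": 0,"ry": 0,"rz": 0}
    - {"dx": 0,"dy": 0,"dz": 0.2,"rx": 0,"ry": 0,"rz": 0}
    - {"dx": 0,"dy": 0,"dz": 0,"rx": 0,"ry": 0,"rz": 0}
    - {"dx": 0,"dy": 0,"dz": 0,"rx": 0,"ry": 0,"rz": 0}

```text
t: 29.2
tcp_pos: [0.5339, 0.1367, 0.1896]
tool_rot: [0.742, 0.67, -0.001, -0.001]
force: [-0.2, -0.5, -0.6]
finger_gap: 0.6
gripper_force: 0.0
```

Run:
```python
from h import *
s=snap('side','s4.png');st()
cv2.imwrite('pics/m5.png',cv2.resize(s[180:330,240:400,::-1],(640,600),interpolation=cv2.INTER_CUBIC))
```

```text
t 29.25 p [0.5339 0.1367 0.1895] yang -5.86 tilt [-0.0017 -0.0001] F [-0.27 -0.53 -0.36] T [0.034 0.001 0.053] gap 0.601 g 0.0 q6 0.15
```

View pics/m5.png

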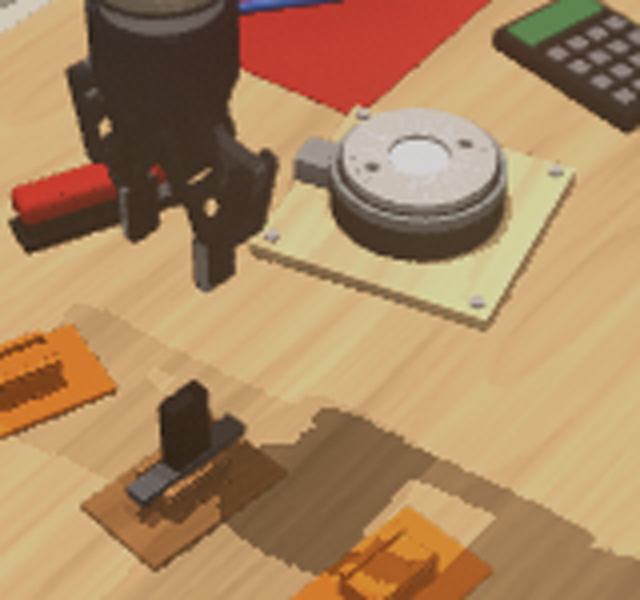

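The picture shows the spanner upright in the brown groove (side ≈(287,295)), the gripper clear, and the stapler and calculator where they were. Handing in.

```bash
python3 -c "
from station import order
print(order.sign_off())"
```

```text
the job is handed in; nothing more can be done
None
```

The ring is turned clockwise to its stop (torque confirmed), the spanner is back upright in its rest and released, and the job was handed in at about 29 s; no verdict was returned.

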